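# Set the marking jig's stop leg and close its cam lever

### The job

On the laser-marking jig, push the spring-returned stop leg out, away from its rest, until the line on its lug is lined up with the scale pointer, and hold it there. While it stays held at the pointer, swing the cam lever fully closed against the leg's handle (leave the lever open until the leg is there). Finish while still holding the leg there with the lever closed (the spring would push it back), so that I can tighten the nut; leave the pointer's setting and the loose module and plug adapter alone.

Things in the scene. Friction and masses are not known exactly. Their poses are not given: they have to be found in the camera images.
- jig: Fixed jig on the table. Origin: table level, leg's centre line, under the lug's pushing face when at rest. x: direction the leg is pushed out (within 0.4 rad of world x), y left, z up. Aluminium base x -100..370, y -120..70, top 10 mm high. Dark guide bridge at x 125..185, y -28..28, with nut 74 mm high. Scale rail y -109..-87, 30 mm high; axes as here for leg and its points.
- leg: Sliding leg; its origin is at the jig's at rest and moves along jig +x, 0 to 90 mm. Black handle bar: x -72..0, y -8..8, z 20..64 mm, pointing back to the robot. Aluminium carriage: x 0..50, y -12..30, z 13..33; bar y -8..8, z 13..31 runs through the guide. Return spring 3.5 N at rest plus 50 N/m: the leg goes back to rest when let go, lever open or closed.
- leg_line (a point): End of the black line on top of the lug. The lug is the leg's upright aluminium wall right of the handle: x 0..16, y -68..-6, z 14..52 mm of the leg; push on its flat robot-side face (x = 0). The line end is at (8, -68, 52) of the leg, 8 mm ahead of that face.
- pointer_tip (a point): Tip of the narrow pointer on the scale rail, 52 mm high, 5 mm to the right of the lug's end. The leg is at its length when line and tip have the same x along the jig. It is set 32 to 72 mm out from the line's rest position; its stiff slide stays put unless knocked. The pointer's body, 16 mm wide in x, is at y -111..-85 of the jig.
- grip_spot (a point): Point on the leg at (-14, 4.5, 45) mm: midway between the outer faces of handle (y -8) and closed lever (y 17), behind the lug's face. Two open fingers straddling handle and lever here, closing along the jig's y, can push the lug's face along jig x and then squeeze the lever shut.
- cam_lever (a joint): Angle of the steel cam lever, rad: 0 fully closed (along the handle), 0.24 to 0.31 at the start, swung out to the left (+y). Vertical pivot at (37, 13) mm of the leg, on a round cam 26 mm across; blade 8 mm thick, z 36..62 mm, reaching 110 mm from the pivot back towards the robot. Stays where it is left (friction 0.1 N m). Closed, its outer face is at y 17 of the leg.
- lever_tip (a point): Free end of the cam lever's blade, mid-height (49 mm above the table), 110 mm from the pivot.
- module: White DIN-rail electronics module, 85 x 36 x 52 mm high, with two strips of green terminals; stands loose on the table to the left of the jig. Origin: centre of its underside. Leave it alone.
- adapter: White plug adapter, 60 x 75 x 35 mm body with a round boss and two steel pins, 66 mm high in all; loose on the table to the right of the jig. Origin: centre of its underside. Leave it alone.

How it is judged:
By the outcome, as a careful person would: the job done as asked, in the order asked, and still so for the second after the job is handed in, while the arm keeps its last pose, push and grip.
It also fails if it takes over 32 s, if anything falls off the work surface, if the arm or the gripper's body presses on something with over 40 N, if the wrist force passes 120 N, or if a joint passes its speed limit or range.

### The arm

A 6-joint arm with a two-finger parallel gripper is mounted at the origin on the work surface. World frame = base frame: x ahead of the robot, y to its left, z up, the work surface at z = 0. Lengths are in m, angles in degrees, forces in N, time in s.
With the tool pointing down it reaches from about 0.35 to 0.725 m from the base axis. Payload 6 kg.
Tool frame: the origin (TCP) lies midway between the tips of the shut fingers; the grasp point (between the pads) lies bot.grip_point_offset behind it (bot.grip_point_offset is the distance from the TCP to the grasp point, in m); z points along the fingers, y is the line along which they close (so a half turn about z gives the same grasp; the last joint's range is limited). The gripper opens to 85 mm and grips with 20 to 120 N. Pads are 22 mm wide; open, the fingers measure 114 mm over their backs; the gripper's body (76 mm by 85 mm) begins 54 mm behind the grasp point. The pads swing forward as they close: fully open they stand 13 mm farther back than shut.
Start: joints at [-56.625, 2.303, 4.859, 0, -92.561, -19.12], TCP at [0.148, -0.581, 0.231] pointing down, gripper open.
Joint ranges: [-146.85, 146.85], [-73.84, 115.35], [-62.03, 85.46], [-188.31, 113.3], [-161.28, -10.13], [-171.36, 171.36]. Speed limits (degrees/s): [147.25, 147.25, 172.46, 180, 180, 180].

### API

Orientations are given as a 3x3 rotation matrix whose columns are the frame's x, y, z axes.
In Python, from cell import bot gives the robot as it stands. Calls block until the motion is done:
- bot.move_to(position, orientation): joint-space move of the TCP to a pose.
- bot.servo_line(position, orientation=None, v=0.15, stop_force=None): straight line of the TCP; orientation=None keeps the orientation; v is the mean speed in m/s. With stop_force (N) it stops when the force on the tool has changed by that much, and returns True; else False.
- bot.set_joints(angles): joint-space move.
- bot.grip(opening): finger opening in m; the grip force is fixed at half the most; returns when the fingers have stopped.
- bot.hold(seconds).
- bot.ik(position, orientation): joint angles nearest the present ones, or None.
- bot.get_obs(): the state.
- bot.snapshot(name): name is "scene" or "top" or "wrist"; returns a dict with "img" (480x640x3 uint8, blue, green, red), "intrinsics" (3x3 intrinsics, pixels), "world_from_camera" (4x4, takes a point from camera to world coordinates). Camera axes: x right, y up, looking along -z (the intrinsics and any distortion apply to the point x, -y, -z); pixel columns grow to the right and rows downward; lengths in m; the calibration is good to about 2 mm. A picture is of the moment at which its call begins. There is no depth.
A pose or a line that the arm cannot do raises bot.PlanningError and nothing moves.
- bot.finish_job(): hands the job in; it is judged then, once.
The state is a dict: "t": time; "q": joint angles; "qvel": joint speeds; "joint_efforts": joint torques, N m; "eef_pos": TCP position; "tool_rot": TCP orientation; "contact_force": force on the tool from outside, world axes, zero at the start; "moment": the same for the moment, N m; "grip_width": finger opening in m; "grip_force": force on a finger pad.
Only numpy, scipy, OpenCV 4.12 (cv2) and the standard library are available. Lean on these libraries where they do the work, as an engineer would, in place of code of your own. Each camera call takes 0.05 s, during which the arm holds its last target. There are 200 camera calls.

## Working session

There is one attempt and no reset: what is moved stays moved. The work goes in short steps, each a Python script; the robot and the scene stay as the last script left them, time stands still between calls to the robot, and variables do not carry over. Pictures are saved under pics/ and viewed, at most 10 in all, crops included, and the job is handed in when it is done.

```bash
mkdir -p pics; ls; python3 - <<'E'
from cell import bot
import cv2
for n in("scene","top","wrist"):
    s=bot.snapshot(n); cv2.imwrite(f"pics/{n}0.png",s["img"]); print(n,s["intrinsics"].tolist(),s["world_from_camera"].round(4).tolist(), [k for k in s])
o=bot.get_obs();print(o["t"],o["eef_pos"],o["tool_rot"],o["grip_width"],bot.grip_point_offset)
E
```

```text
cell.py
pics
scene [[609.7059737473403, 0.0, 303.4207419706639], [0.0, 609.7059737473403, 240.48553105387634], [0.0, 0.0, 1.0]] [[0.2109, -0.6289, 0.7483, 1.2875], [0.9775, 0.1333, -0.1635, -0.1189], [0.0031, 0.766, 0.6429, 0.744], [0.0, 0.0, 0.0, 1.0]] ['img', 'intrinsics', 'world_from_camera']
top [[480.42173924757856, 0.0, 317.59124105389657], [0.0, 480.42173924757856, 235.84757772941703], [0.0, 0.0, 1.0]] [[-0.0077, 0.9967, -0.0811, 0.4572], [-1.0, -0.0075, 0.0029, 0.0392], [0.0023, 0.0811, 0.9967, 0.7864], [0.0, 0.0, 0.0, 1.0]] ['img', 'intrinsics', 'world_from_camera']
wrist [[430.61003937352973, 0.0, 319.0229624299327], [0.0, 430.61003937352973, 244.52558242668366], [0.0, 0.0, 1.0]] [[-0.246, -0.9324, -0.2646, 0.0823], [0.9693, -0.2362, -0.0689, -0.5996], [0.0017, -0.2734, 0.9619, 0.3726], [0.0, 0.0, 0.0, 1.0]] ['img', 'intrinsics', 'world_from_camera']
0.15 [ 0.14775133 -0.58126548  0.23050598] [[-9.69195339e-01 -2.46292826e-01 -4.87864459e-04]
 [-2.46293261e-01  9.69194480e-01  1.29977650e-03]
 [ 1.52709915e-04  1.37989505e-03 -9.99999036e-01]] 0.08549840849832024 0.0187
```

View pics/scene0.png

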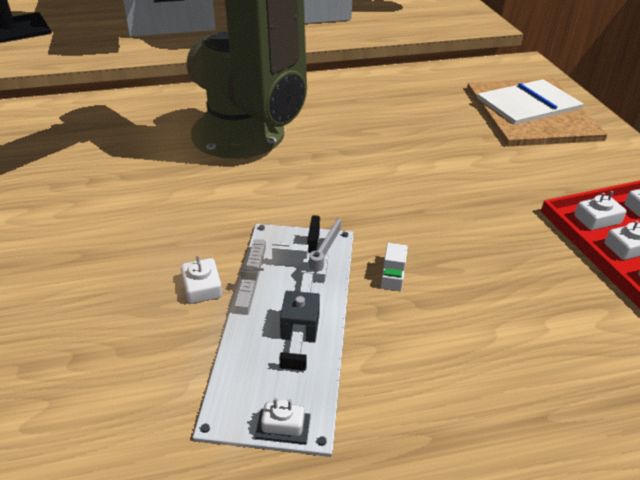

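View pics/top0.png

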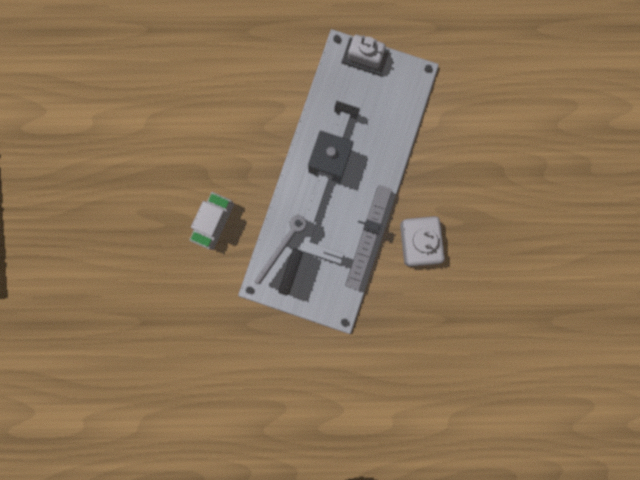

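The scene and top views show the jig yawed about −17°. The base corners in the top view are near (333,30), (438,66), (352,332) and (240,295), the pointer is near (370,226), and the lever is open to the left. The adapter is to the right and the module to the left.

```bash
cat > h.py <<'E'
import numpy as np, cv2
from scipy.optimize import least_squares
def ray(cam,uv):
    K,T=cam; d=np.linalg.inv(K)@[uv[0],uv[1],1]; return T[:3,3],T[:3,:3]@(d*[1,-1,-1])
def onplane(cam,uv,z):
    c,d=ray(cam,uv); return c+d*(z-c[2])/d[2]
def proj(cam,P):
    K,T=cam; p=(np.asarray(P)-T[:3,3])@T[:3,:3]; p=p*[1,-1,-1]; q=p@K.T; return q[...,:2]/q[...,2:]
def tri(obs):
    A=np.zeros((3,3));b=np.zeros(3)
    for cam,uv in obs:
        c,d=ray(cam,uv); d/=np.linalg.norm(d); M=np.eye(3)-np.outer(d,d); A+=M;b+=M@c
    return np.linalg.solve(A,b)
def w(pose,P):
    x,y,a=pose; c,s=np.cos(a),np.sin(a); P=np.asarray(P,float)
    return np.stack([x+c*P[...,0]-s*P[...,1],y+s*P[...,0]+c*P[...,1],P[...,2]],-1)
def R(a,sgn=-1):  # tool down, tool x = sgn*jig x
    X=sgn*np.array([np.cos(a),np.sin(a),0]);Z=np.array([0,0,-1.]);return np.stack([X,np.cross(Z,X),Z],1)
def snap(bot,n,f):
    s=bot.snapshot(n); cv2.imwrite(f"pics/{f}.png",s["img"]); cam=(s["intrinsics"],s["world_from_camera"])
    np.savez(f"pics/{f}.npz",K=cam[0],T=cam[1]); return cam
def load(f):
    d=np.load(f"pics/{f}.npz"); return d["K"],d["T"]
E
python3 - <<'E'
from cell import bot
from h import *
cam=snap(bot,"top","top1")
px=[(333,30),(438,66),(352,332),(240,295)]
J=np.array([[370,70,10],[370,-120,10],[-100,-120,10],[-100,70,10]])/1e3
f=lambda p:(proj(cam,w(p,J))-px).ravel()
r=least_squares(f,[.4,0,-.3]);p=r.x;print(p,r.fun.round(1))
for n,P in dict(linerest=(8,-68,52),lug=(0,-68,52),handle=(-72,0,64),pivot=(37,13,62)).items(): print(n,proj(cam,w(p,np.array(P)/1e3)).round(1))
for i,(dx,dy) in enumerate([(0.0,-.03),(0.05,-.06)]):
    t=w(p,[dx,dy,.24]); q={s:bot.ik(t,R(p[2],s)) for s in(-1,1)};print(t,q)
    bot.move_to(t,R(p[2],-1)); snap(bot,"wrist",f"w{i}")
print(bot.get_obs()["t"])
E
```

```text
[ 0.49654676  0.0645611  -0.33284153] [-0.9 -1.1  2.  -2.  -0.3  2.  -0.7  0.7]
linerest [343.6 258.5]
lug [341.9 263.5]
handle [283.9 294.5]
pivot [299.3 223.1]
[0.48674486 0.03620757 0.24      ] {-1: array([  27.99442336,  -14.87465535,  -10.04746027,    0.        ,
        -94.82719508, -137.06483817]), 1: array([ 27.99442336, -14.87465535, -10.04746027,   0.        ,
       -94.82719508,  42.93516183])}
[ 0.52419885 -0.00848246  0.24      ] {-1: array([  21.08542279,   -9.21335692,   -5.24508409,    0.        ,
        -93.96827283, -130.15583761]), 1: array([ 21.08542279,  -9.21335692,  -5.24508409,   0.        ,
       -93.96827283,  49.84416239])}
3.1417
```

View pics/w0.png

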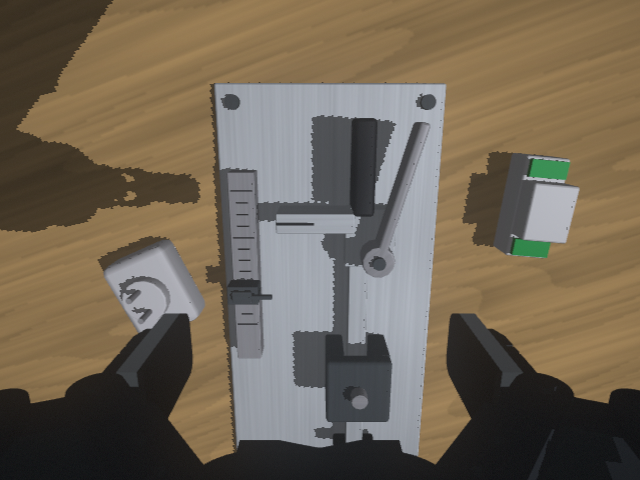

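View pics/w1.png

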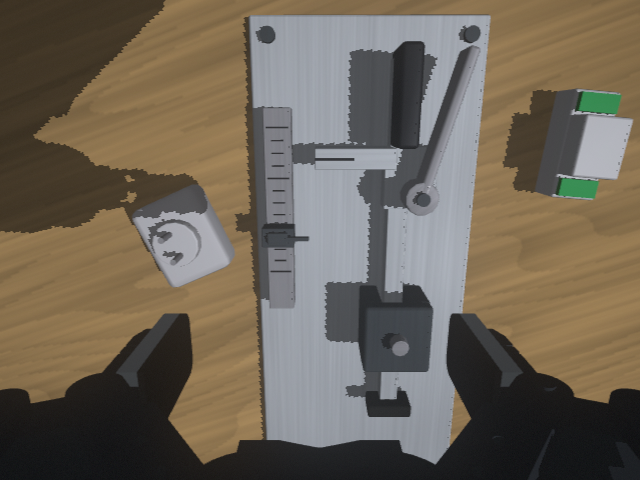

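Both views show the lug line with its end near (276,224) in w0 and (316,159) in w1, and the pointer tip near (271,296) and (308,238). I'll zoom in on those to get sub-pixel positions.

```bash
python3 - <<'E'
import cv2,numpy as np
o=[]
for f,x,y in(("w0",255,205),("w1",295,143)):
    c=cv2.imread(f"pics/{f}.png")[y:y+108,x-35:x+30]; o.append(cv2.resize(c,None,fx=5.5,fy=5.5,interpolation=cv2.INTER_NEAREST))
cv2.imwrite("pics/z1.png",np.hstack(o)); print(o[0].shape)
E
```

```text
(594, 358, 3)
```

View pics/z1.png

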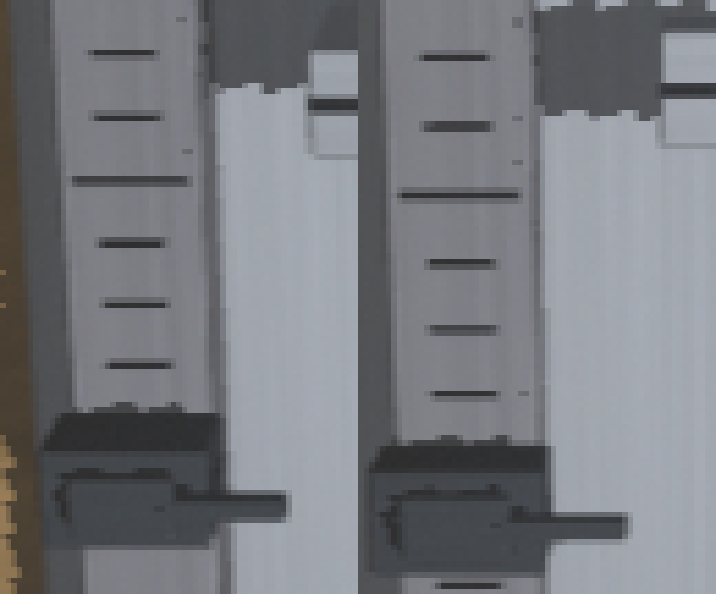

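```bash
python3 - <<'E'
from h import *
a,b,t=load("w0"),load("w1"),load("top1")
L=[(275.6,223.4),(314.4,158.9)];T=[(271.7,297.2),(308.6,238.5)]
print("tri line",tri(list(zip((a,b),L))),"tip",tri(list(zip((a,b),T))))
# joint fit of jig pose with many points (jig mm), per camera
obs=[(a,(215,84),(-100,-120,10)),(a,(446,84),(-100,70,10)),(b,(248,16),(-100,-120,10)),(b,(490,15),(-100,70,10)),
(a,L[0],(8,-68,52)),(b,L[1],(8,-68,52)),
(t,(333,30),(370,70,10)),(t,(438,66),(370,-120,10)),(t,(352,332),(-100,-120,10)),(t,(240,295),(-100,70,10)),
(a,(377,261),(37,13,62)),(b,(423,199),(37,13,62))]
f=lambda p:np.concatenate([proj(c,w(p,np.array(P)/1e3))-uv for c,uv,P in obs])
r=least_squares(f,[.4966,.0646,-.333],loss="soft_l1");p=r.x;print(p);print(f(p).reshape(-1,2).round(1).tolist())
u=np.array([np.cos(p[2]),np.sin(p[2])]);v=np.array([-u[1],u[0]])
for c,l,tp in((a,L[0],T[0]),(b,L[1],T[1])):
    x=[onplane(c,q,.052)[:2]-p[:2] for q in(l,tp)];print([((i@u*1e3).round(1),(i@v*1e3).round(1)) for i in x],"travel",(x[1]-x[0])@u)
c=t;i=onplane(c,(361,222),.052)[:2]-p[:2]
for c,uv in((a,(422,123)),(b,(475,47))): i=onplane(c,uv,.062)[:2]-p[:2];print("levertip",i@u,i@v)
E
```

```text
tri line [ 4.84609717e-01 -1.89045753e-04  5.02206628e-02] tip [ 0.54144479 -0.02496436  0.05249623]
[ 0.49958666  0.06628193 -0.33480377]
[[-2.5, -1.2], [0.5, -1.0], [-0.8, -1.7], [1.2, -1.1], [-0.5, 0.9], [-0.5, 0.6], [-1.5, -2.8], [1.3, -3.5], [-1.6, 0.2], [-1.9, -1.3], [1.3, 2.4], [-0.9, 0.8]]
[(np.float64(7.3), np.float64(-67.5)), (np.float64(69.8), np.float64(-72.4))] travel 0.06249838553545375
[(np.float64(7.6), np.float64(-67.7)), (np.float64(69.6), np.float64(-72.5))] travel 0.062039284784013785
levertip -0.06883660614699724 0.040213707161436046
levertip -0.06825137722957522 0.04238201396416996
```

Travel comes out at about 62 mm from both views. The triangulated heights (50.2 and 52.5 mm) and the y values (−67.6 and −72.5 mm) match the description. I'll turn the tool so the wrist camera sits ahead of the lug, go down behind it and push out to about 57 mm.

```bash
cat >> h.py <<'E'
P=np.array([.49958666,.06628193,-.33480377]); RT=R(P[2],1); Z=.024
def tcp(x,z=Z,y=.0045): return w(P,[x,y,z])
def st(bot,l=""):
    o=bot.get_obs(); d=o["eef_pos"][:2]-P[:2]; u=np.array([np.cos(P[2]),np.sin(P[2])]); f=o["contact_force"]
    print(l,"t",round(o["t"],2),"x",(d@u).round(4),"y",(d@[-u[1],u[0]]).round(4),"z",o["eef_pos"][2].round(4),"F",[(f[:2]@u).round(1),(f[:2]@[-u[1],u[0]]).round(1),f[2].round(1)],"grip",round(o["grip_width"],4),o["grip_force"])
E
python3 - <<'E'
from cell import bot
from h import *
bot.move_to(tcp(-.024,.13),RT); st(bot)
bot.servo_line(tcp(-.024),v=.1,stop_force=15); st(bot)
if bot.servo_line(tcp(-.014+.03),v=.06,stop_force=25): print("stopped")
st(bot)
if bot.servo_line(tcp(-.014+.057),v=.05,stop_force=25): print("stopped")
st(bot); snap(bot,"wrist","w2"); snap(bot,"scene","s2")
E
```

```text
t 5.62 x -0.024 y 0.0046 z 0.1302 F [np.float64(0.2), np.float64(-0.1), np.float64(0.6)] grip 0.0852 0.0
 t 6.83 x -0.0236 y 0.0049 z 0.0248 F [np.float64(-0.0), np.float64(-0.3), np.float64(-0.2)] grip 0.0855 0.0
 t 7.65 x 0.0158 y 0.0043 z 0.0238 F [np.float64(-4.9), np.float64(0.5), np.float64(3.6)] grip 0.0854 2.278541475534439
 t 8.34 x 0.0424 y 0.0043 z 0.0239 F [np.float64(-5.8), np.float64(0.9), np.float64(3.7)] grip 0.0854 2.945709452033043
```

View pics/w2.png

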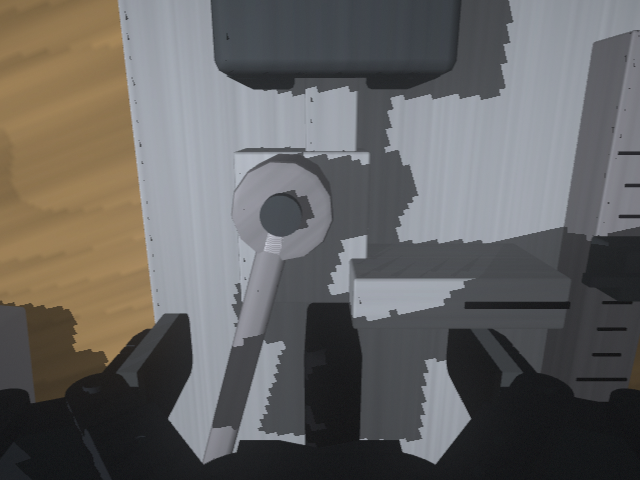

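The wrist view shows the lug line ending at about (569,305), with the pointer in shadow near (585,265). The finger is on the lug face and the lever is still open. I'll crop and brighten.

```bash
python3 - <<'E'
import cv2,numpy as np
c=cv2.imread("pics/w2.png")[215:335,540:640].astype(float); c=(255*(c/255)**.5).astype('uint8')
cv2.imwrite("pics/z2.png",cv2.resize(c,None,fx=5,fy=5,interpolation=cv2.INTER_NEAREST))
E
```

```text
(no output)
```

View pics/z2.png

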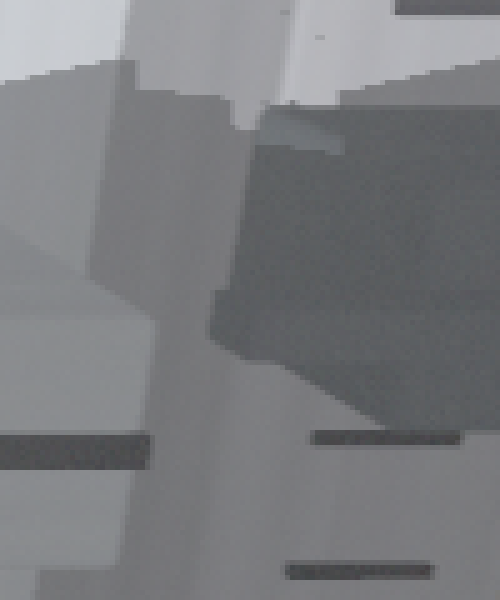

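```bash
python3 - <<'E'
from h import *
c=load("w2"); o=np.array([540,215]); 
u=np.array([np.cos(P[2]),np.sin(P[2])])
for uv in [(540+150/5-.5,215+452/5-.5)]: 
    d=onplane(c,uv,.052)[:2]-P[:2]; print("line",d@u,d@[-u[1],u[0]])
for x in(.066,.068,.070,.072): print(x,[((proj(c,w(P,[x,-.073,z]))-o+.5)*5).round(0) for z in(.052,.048)])
print((proj(c,w(P,np.array([[x,y,.052] for x in(.062,.078) for y in (-.085,-.111)]))-o+.5)*5)if 0 else((proj(c,w(P,np.array([[.062,-.085,.05],[.078,-.085,.05]])))-o+.5)*5).round(0))
img=cv2.imread("pics/w2.png")[268:292,578:596].mean(2).astype(int); print(img)
s=cv2.imread("pics/s2.png"); cs=load("s2"); q=proj(cs,w(P,[.067,-.07,.052])).astype(int); print(q)
z=s[q[1]-30:q[1]+30,q[0]-35:q[0]+35]; cv2.imwrite("pics/z3.png",cv2.resize((255*(z/255.)**.6).astype('uint8'),None,fx=9,fy=9,interpolation=cv2.INTER_NEAREST))
E
```

```text
line 0.06319059179207868 -0.0678552232893649
0.066 [array([248., 406.]), array([207., 380.])]
0.068 [array([254., 374.]), array([213., 348.])]
0.07 [array([260., 341.]), array([218., 316.])]
0.072 [array([266., 307.]), array([224., 283.])]
[[421. 457.]
 [476. 195.]]
[[57 56 58 58 58 58 58 55 44 36 36 36 36 36 33 36 33 34]
 [56 56 57 58 57 58 57 53 42 35 35 35 33 36 35 35 35 35]
 [57 56 58 57 57 58 59 51 37 37 35 36 36 35 35 33 33 34]
 [56 56 56 57 58 57 57 51 36 36 34 34 35 34 34 35 34 35]
 [57 57 58 56 58 55 52 46 35 37 36 34 35 33 34 35 34 35]
 [56 56 57 57 50 37 36 35 35 35 35 35 35 35 36 35 33 34]
 [56 56 57 57 50 38 35 35 34 35 35 34 34 35 35 35 33 35]
 [57 56 57 58 48 35 33 35 34 35 36 34 34 35 34 34 34 35]
 [57 57 57 54 44 35 35 35 34 34 34 35 34 35 34 36 34 34]
 [56 56 57 55 45 36 35 35 35 33 34 34 34 35 36 37 36 36]
 [56 56 56 53 40 35 34 36 34 35 35 34 34 36 36 36 36 37]
 [56 57 57 49 38 36 36 34 33 35 35 33 35 35 37 36 36 38]
 [55 58 56 48 35 34 34 34 34 34 34 32 35 36 37 36 37 37]
 [56 57 57 47 34 35 33 34 35 36 33 35 35 36 36 37 37 37]
 [56 56 57 50 37 33 35 33 34 33 34 33 37 36 36 37 36 38]
 [56 56 56 57 51 41 34 35 34 32 33 34 35 36 37 37 36 37]
 [56 57 56 56 57 54 45 36 34 34 34 34 36 35 36 36 36 38]
 [56 58 58 58 56 56 56 53 45 37 34 34 36 38 36 36 35 37]
 [56 57 57 57 57 56 57 56 57 53 40 34 36 38 37 37 36 36]
 [57 57 56 57 57 57 56 56 58 61 58 52 50 49 49 50 45 39]
 [56 56 57 57 56 57 56 56 59 60 62 62 63 64 63 63 63 63]
 [56 56 56 57 54 55 56 57 58 60 62 62 63 64 63 62 64 62]
 [55 57 56 57 55 56 55 58 59 60 62 62 63 62 63 63 63 63]
 [56 55 56 57 55 56 55 58 60 61 61 64 62 62 63 62 63 63]]
[264 268]
```

View pics/z3.png

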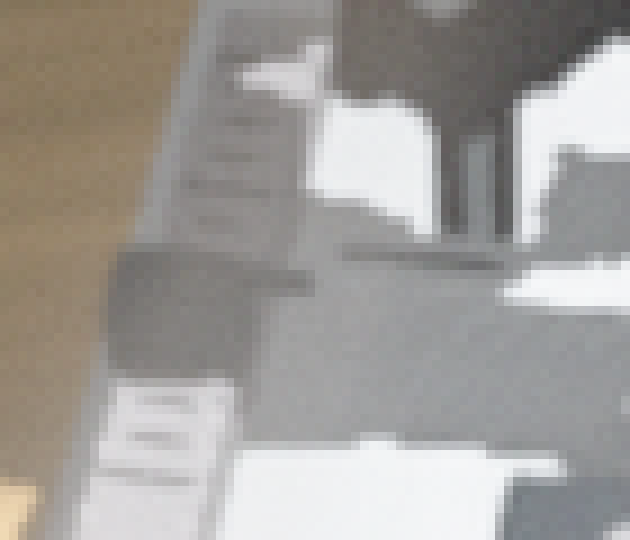

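The wrist view puts the line at x = 63.2 mm and the pointer tip (68.6 to 71.6 mm) at a centre of about 70.1 mm. That leaves about 6.7 mm, in agreement with the first estimate. I'll advance 6 mm and re-measure.

```bash
python3 - <<'E'
from cell import bot
from h import *
bot.servo_line(tcp(.0492),v=.02,stop_force=25); st(bot); c=snap(bot,"wrist","w3"); s=snap(bot,"scene","s3")
u=np.array([np.cos(P[2]),np.sin(P[2])])
for uv in((266.5,265),(263.3,268.5)): d=onplane(load("s2"),uv,.052)[:2]-P[:2]; print("scene2",d@u,d@[-u[1],u[0]])
def mk(n,x0,y0,ww,hh,k,g):
    i=cv2.imread(f"pics/{n}.png")[y0:y0+hh,x0:x0+ww]; return cv2.resize((255*(i/255.)**g).astype('uint8'),None,fx=k,fy=k,interpolation=cv2.INTER_NEAREST)
A=mk("w3",540,225,90,100,6,.45);B=mk("s3",245,245,40,100,6,.6)
cv2.imwrite("pics/z4.png",np.hstack([A,B])); print(A.shape)
E
```

```text
t 8.9 x 0.0485 y 0.0043 z 0.0238 F [np.float64(-6.3), np.float64(-0.5), np.float64(3.5)] grip 0.0855 3.0979592353105545
scene2 0.057988192750863 -0.06830784013870055
scene2 0.06723721824951225 -0.07215785425739563
(600, 540, 3)
```

View pics/z4.png

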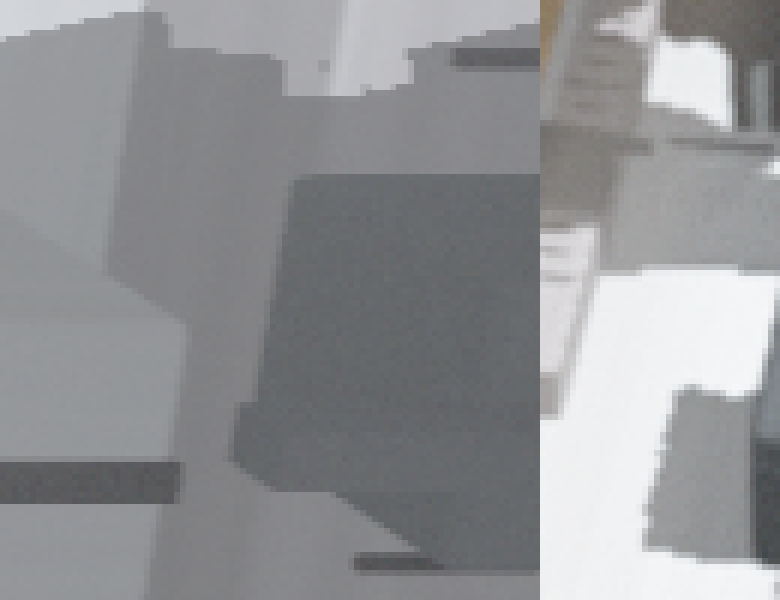

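The line is now at row 482 of the zoomed crop. The pointer's near edge is at row 491 and the pointer is about 3 mm wide, so about 1.0 mm remains. I'll nudge that distance, then close the grip slowly in steps while watching the line in the wrist image.

```bash
python3 - <<'E'
from cell import bot
from h import *
bot.servo_line(tcp(.0502),v=.01,stop_force=25); st(bot); snap(bot,"wrist","w4")
bot.grip(.024); bot.hold(.2); st(bot,"grip"); snap(bot,"wrist","w5")
for n in("w4","w5"):
    g=cv2.imread(f"pics/{n}.png")[:, 552:562].mean((1,2)); print(n,g[295:325].astype(int).tolist())
def mk(n,x0,y0,ww,hh,k,g):
    i=cv2.imread(f"pics/{n}.png")[y0:y0+hh,x0:x0+ww]; return cv2.resize((255*(i/255.)**g).astype('uint8'),None,fx=k,fy=k,interpolation=cv2.INTER_NEAREST)
A=mk("w4",550,265,60,66,6,.45);B=mk("w5",550,265,60,66,6,.45)
cv2.imwrite("pics/z5.png",np.hstack([A,B]))
f=cv2.imread("pics/w5.png"); g=np.zeros((600,800,3),'uint8'); g[:396,:720]=np.hstack([A,B]); g[396:,:400]=cv2.resize(f[140:480],(400,204)); cv2.imwrite("pics/z5.png",g)
E
```

```text
t 9.25 x 0.0494 y 0.0043 z 0.0238 F [np.float64(-5.8), np.float64(0.1), np.float64(3.7)] grip 0.0853 3.148302063345909
grip t 10.1 x 0.0494 y 0.005 z 0.0239 F [np.float64(-6.7), np.float64(2.6), np.float64(3.8)] grip 0.0245 23.478650897741318
w4 [80, 80, 81, 80, 80, 80, 66, 27, 26, 25, 26, 25, 25, 25, 78, 79, 79, 79, 79, 79, 79, 78, 78, 78, 79, 79, 80, 79, 79, 78]
w5 [83, 83, 83, 84, 84, 84, 69, 29, 27, 27, 28, 27, 26, 27, 81, 82, 82, 82, 82, 82, 82, 81, 81, 81, 82, 82, 83, 83, 82, 82]
```

View pics/z5.png

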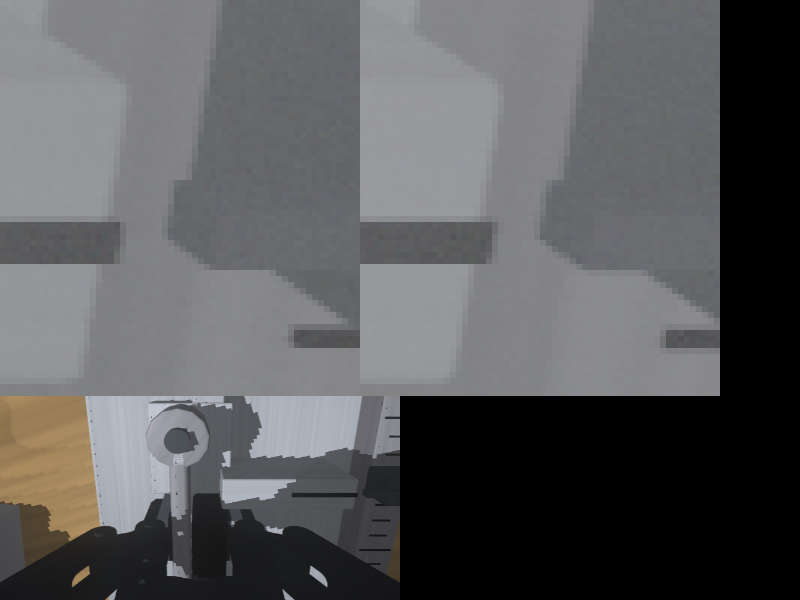

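After gripping, the line (rows 222–264, centre 243) sits opposite the pointer's top face (rows 217–270, centre 243.5). The lever lies along the handle, and the grip width of 24.5 mm matches the 25 mm closed width. I'll do one settling and alignment check, then hand in.

```bash
python3 - <<'E'
from cell import bot
from h import *
bot.hold(.5); st(bot); snap(bot,"wrist","w6")
i=cv2.imread("pics/w6.png").astype(float).mean(2)
print("line",[round(v) for v in i[298:314,552:562].mean(1)])
print("tip",[round(v,1) for v in i[292:314,586:600].mean(1)], "row0=292")
l=lambda x:np.degrees(0)
E
```

```text
t 10.65 x 0.0494 y 0.005 z 0.0239 F [np.float64(-5.2), np.float64(2.2), np.float64(2.4)] grip 0.0241 23.47781021380797
line [84, 84, 84, 70, 29, 28, 28, 27, 28, 27, 27, 82, 83, 83, 83, 82]
tip [np.float64(36.1), np.float64(35.8), np.float64(35.6), np.float64(36.4), np.float64(36.2), np.float64(36.0), np.float64(36.9), np.float64(36.7), np.float64(37.5), np.float64(38.6), np.float64(38.7), np.float64(38.1), np.float64(38.9), np.float64(38.5), np.float64(38.8), np.float64(38.4), np.float64(38.5), np.float64(40.2), np.float64(57.0), np.float64(64.9), np.float64(66.7), np.float64(66.6)] row0=292
```

```bash
python3 -c "
from cell import bot
print(bot.finish_job())"
```

```text
the job is handed in; nothing more can be done
None
```

The job is handed in: the leg is held with its line at the pointer (within about 0.1 mm in the last wrist image), the cam lever is closed, and the gripper is still holding, so you can tighten the nut.

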